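# Clamp the squat clip-top canister at the assembly station

### The job

The squat clip-top canister of seal rings is packed. Swing its wire bail by the grip bar up over the lid and past dead centre until it rests at its stop on the other side and clamps the lid shut, then let go. Leave the tall canister unclamped, its bail lying back as it is.

Things in the scene. Friction and masses are not known exactly. Their poses are not given: they have to be found in the camera images.
- squat_canister: Shorter of two steel clip-top canisters bolted to the bench: 90 mm wide, top of lid saddle 126 mm up, black nest 124 mm wide. Origin: centre of its underside, on the bench; z up. The bail pivots about a level axis along the canister's y, 75 mm above the origin; it starts open over the -x side and clamps leaning to +x. The tall one (196 mm, its bail 70 mm higher) is over 240 mm away, left or right.
- bail (a joint): Swing of the squat canister's wire bail: 0 fully open (leaning 1.05 rad from upright towards canister -x), 1.05 upright (dead centre), 1.40 at its stop, leaning 0.35 rad towards +x. Starts at 0 to 0.06. Up to dead centre the gasket pushes it back to open, at most about 3 N at the grip bar, square to the bail; past it, it drives the bail on to the stop and holds it there.
- bail_grip (a point): Middle of the squat bail's steel grip bar, 12 mm thick, 64 mm long, along canister y, 105 mm from the pivot axis: when leaning a from upright (bail - 1.05 rad), 105 sin(a) mm along canister x, 75 + 105 cos(a) mm up. Two wires 49 mm apart carry it. Fingers from above, one each side, grip it lightly mid-bar; it turns between them as the bail swings. Open under 45 mm to clear the lid.
- tall_bail (a joint): The same angle for the bail of the taller canister, a bystander of the same width and shape of lid. It also starts at 0 to 0.06 and is to stay lying open, below 0.35.

How it is judged:
By the outcome, as a careful person would: the job done as asked, in the order asked, and still so for the second after the job is handed in, with the robot touching nothing.
It also fails if it takes over 38 s, if anything falls off the work surface, if the arm or the gripper's body presses on something with over 40 N, if the wrist force passes 120 N, or if a joint passes its speed limit or range.

### The arm

A 7-joint arm with a two-finger parallel gripper is mounted at the origin on the work surface. World frame = base frame: x ahead of the robot, y to its left, z up, the work surface at z = 0. Lengths are in m, angles in rad, forces in N, time in s.
With the tool pointing down it reaches from about 0.425 to 0.875 m from the base axis. Payload 4.7 kg.
Tool frame: the origin (TCP) lies at the very end of the fingers, on their centre line; the grasp point (between the pads) lies 19 mm behind it; z points along the fingers, y is the line along which they close (so a half turn about z gives the same grasp; the last joint's range is limited). The gripper opens to 87 mm and grips with 3 to 60 N. Pads are 19 mm wide; open, the fingers measure 117 mm over their backs; the gripper's body (75 mm by 190 mm) begins 51 mm behind the grasp point.
Start: joints at [-1.279, 0.321, -0.07, 1.45, 0.023, 1.371, -0.057], TCP at [0.178, 0.625, 0.223] pointing down, gripper open.
Joint ranges: [-2.86, 2.86], [-0.3, 2.09], [-1.38, 1.24], [0.06, 2.45], [-1.56, 4.7], [0.09, 2.05], [-2.69, 2.69]. Speed limits (rad/s): [2.57, 2.57, 3.14, 3.14, 3.14, 3.14, 3.14].

### API

Orientations are given as a rotation vector (axis times angle).
In Python, from bench import get_state, get_image, get_calibration, close_job gives the robot as it stands.
- The arm moves only by the shell command python3 -m crank 'ROWS' [FORCE]. ROWS is JSON, a list of rows, each a list of 5 numbers: the opening, from 0 (shut) to 1 (fully open), then the shift along the world's x, y, z in units of 0.2 m (1.0 is 0.2 m), then the turn about the world's z in units of 2 pi rad (1.0 is 2 pi rad). A call has 1 to 5 rows; each row is the pose to reach, as a shift and turn from the pose commanded when the call began, turning the shorter way round; what a row does not reach only later rows make up. A row lasts 1/8 s, in which the tool goes at most 62.5 mm and 10.7 degrees, less where a joint would pass 70% of its speed; a pose out of reach is approached as far as the arm can. A call with a number of a shift or a turn outside -1 to 1 is refused whole. A call with a gripper value outside its range is refused whole. The fingers move at their own pace and stop on an object; FORCE is the grip in N (left out, the last holds). Time passes only in rows, so rows that repeat a pose let the fingers close. It gives the time, the measured TCP pose, the force, the opening and the grip force at its end, in the units of the state.
- get_state(): the state, without advancing time (a new reading comes with each control period).
- get_image(name): name is "scene" or "side" or "wrist"; returns the picture (384x512x3 uint8, red, green, blue); there is no depth.
- get_calibration(name): a dict with "fovy" (degrees; the focal length in pixels is half the picture's height over the tangent of half this angle, whatever the lens; pixels are square), "cx", "cy" (the principal point, pixels), "R" (3x3) and "t" (3): a world point X has camera coordinates R X + t. Camera axes: x right, y down, z forward; pixel columns grow to the right and rows downward; lengths in m; the calibration is good to about 2 mm. A picture is of the moment at which its call begins: read the wrist's pose just before it. get_calibration takes no time and is no camera call; for the wrist camera it gives the pose at the moment of the call.
- close_job(): hands the job in; it is judged then, once.
The state is a dict: "time": time; "joint_positions": joint angles; "qd": joint speeds; "joint_torque": joint torques, N m; "position": TCP position; "tool_rot": TCP orientation; "ft_force": force on the tool from outside, world axes, zero at the start; "torque": the same for the moment, N m; "grip_width": opening from 0.0 (shut) to 1.0 (fully open); "grip_force": force on a finger pad.
Only numpy, scipy, OpenCV 4.12 (cv2) and the standard library are available. Lean on these libraries where they do the work, as an engineer would, in place of code of your own. Each camera call takes 0.05 s, during which the arm holds its last target. There are 200 camera calls.

## Working session

There is one attempt and no reset: what is moved stays moved. The work goes in short steps, Python scripts to look and compute and a shell command to move; the robot and the scene stay as the last step left them, time stands still between calls to the robot, and variables do not carry over. Pictures are saved under pics/ and viewed, at most 10 in all, crops included, and the job is handed in when it is done.

```bash
ls; mkdir -p pics; python3 - <<'E'
from bench import *
import cv2,numpy as np
s=get_state();print(s['time'],s['position'],s['tool_rot'],s['grip_width'])
ims=[]
for n in("scene","side","wrist"):
    im=get_image(n);cv2.imwrite(f"pics/{n}0.png",im[:,:,::-1]);c=get_calibration(n);print(n,c)
E
```

```text
pics
0.0 [0.17814704 0.62451703 0.22146432] [-4.34941711e-01 -3.11115613e+00  3.00540095e-03] 1.000082733940178
scene {'fovy': 54.72848560883916, 'cx': 251.62946585298337, 'cy': 189.07989635775644, 'R': array([[ 0.81886471,  0.57383676,  0.01311347],
       [ 0.40823411, -0.56618564, -0.7160857 ],
       [-0.40349165,  0.59173067, -0.69788918]]), 't': array([-0.44391683, -0.13110368,  1.1312215 ])}
side {'fovy': 57.55348214998324, 'cx': 257.7982633627108, 'cy': 190.96563156313925, 'R': array([[ 0.98995339, -0.1411883 ,  0.00762628],
       [-0.07040998, -0.53902248, -0.83934332],
       [ 0.12261619,  0.83037379, -0.54354819]]), 't': array([-0.5341457 ,  0.11163313,  0.68957   ])}
wrist {'fovy': 67.741779257013, 'cx': 258.4369535992814, 'cy': 191.76549232770927, 'R': array([[ 0.27422102,  0.96166486, -0.00187819],
       [ 0.9272584 , -0.26389116,  0.26561875],
       [ 0.25494058, -0.07457982, -0.96407632]]), 't': array([-0.64877956, -0.03336301,  0.39041389])}
```

View pics/scene0.png

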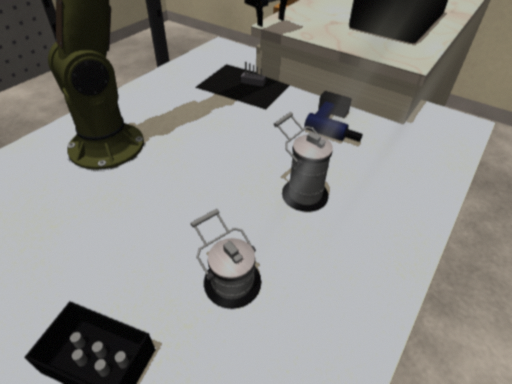

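View pics/side0.png

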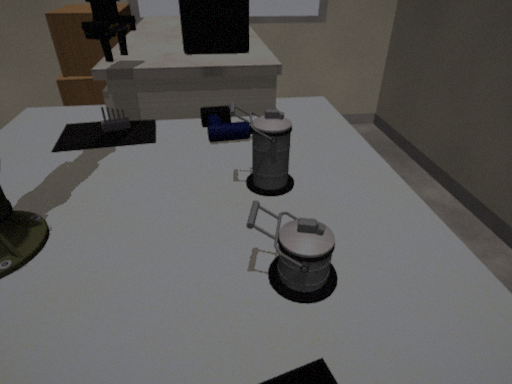

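The scene view shows the squat canister with its nest centre at about (232,285) and its bar from (193,225) to (217,212). In the side view the nest is at about (303,273) and the bar runs from (257,203) to (250,225). The tall canister stands behind it. Next I'll measure with a closer crop.

```bash
cat > h.py <<'E'
import numpy as np,cv2
from bench import *
def ray(c,uv):
    f=192/np.tan(np.radians(c['fovy']/2));R=np.array(c['R']);t=np.array(c['t'])
    d=R.T@np.array([(uv[0]-c['cx'])/f,(uv[1]-c['cy'])/f,1]);return -R.T@t,d/np.linalg.norm(d)
def plane(c,uv,z):
    o,d=ray(c,uv);return o+d*(z-o[2])/d[2]
def tri(c1,u1,c2,u2):
    o,d=ray(c1,u1);p,e=ray(c2,u2)
    k=np.linalg.lstsq(np.c_[d,-e],p-o,rcond=None)[0];a=o+k[0]*d;b=p+k[1]*e
    return (a+b)/2,np.linalg.norm(a-b)
E
python3 - <<'E'
from h import *
A=cv2.imread('pics/scene0.png');B=cv2.imread('pics/side0.png')
for n,im,(x0,y0,x1,y1) in (("scene",A,(180,190,280,320)),("side",B,(240,190,350,310))):
    c=get_calibration(n);g=im.max(2);m=(g<45).astype(np.uint8);z=np.zeros_like(m);z[y0:y1,x0:x1]=m[y0:y1,x0:x1]
    cs=max(cv2.findContours(z,0,1)[0],key=cv2.contourArea)
    (x,y,w,h)=cv2.boundingRect(cs);hull=cv2.convexHull(cs)
    # lower half of nest rim (unoccluded): cast to plane and fit a circle
    pts=hull[:,0];ycut=y+h*0.5;p=np.array([plane(c,q,0.004)[:2] for q in cs[:,0] if q[1]>y+h*0.55 and cv2.pointPolygonTest(hull,tuple(map(float,q)),True)<1])
    M=np.c_[2*p,np.ones(len(p))];s=np.linalg.lstsq(M,(p**2).sum(1),rcond=None)[0];print(n,(x,y,w,h),len(p),'centre',s[:2],'r',np.sqrt(s[2]+s[:2]@s[:2]))
cv2.imwrite('pics/crop.png',np.hstack([cv2.resize(A[200:300,185:265],None,fx=5,fy=5,interpolation=2),cv2.resize(B[195:295,245:325],None,fx=5,fy=5,interpolation=2)]))
E
```

```text
scene (205, 267, 56, 41) 60 centre [ 0.5993752  -0.15402422] r 0.058867361215547975
side (269, 237, 68, 66) 92 centre [ 0.59743904 -0.15808793] r 0.060162453764125164
```

View pics/crop.png

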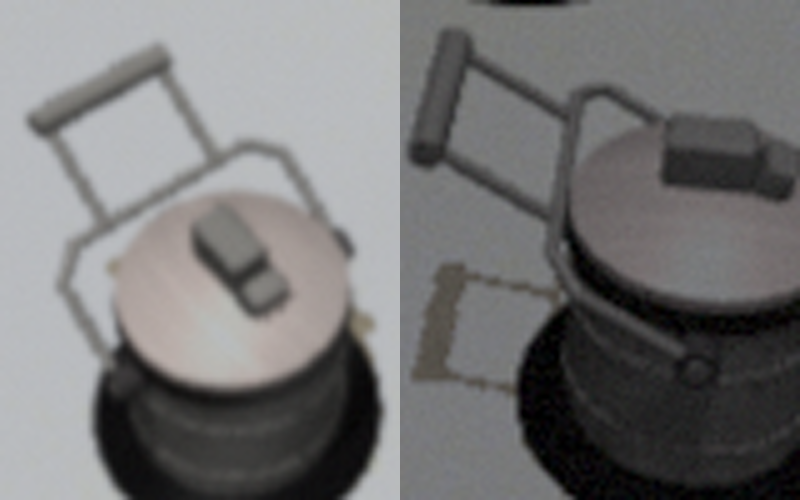

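The crop shows the bar ends at scene pixels (192.6,224.4) and (217,211), which match side pixels (250.2,225.4) and (256,203).

```bash
python3 - <<'E'
from h import *
a,b=get_calibration('scene'),get_calibration('side')
P,e=tri(a,(192.6,224.4),b,(250.2,225.4));Q,f=tri(a,(217,211),b,(256,203));M,g=tri(a,(204.8,217.8),b,(253,214.2))
print(P,Q,M,e,f,g,np.linalg.norm(P-Q))
O=np.array([.5984,-.156]);v=M[:2]-O;print('off',np.linalg.norm(v),'yaw +x',np.degrees(np.arctan2(*-v[::-1])),'bar dir',np.degrees(np.arctan2(*(Q-P)[:2][::-1])))
from scipy.spatial.transform import Rotation as Ro
s=get_state();R=Ro.from_rotvec(s['tool_rot']).as_matrix();print(R.round(3),s['position'],s['time'],s['joint_positions'])
E
```

```text
[ 0.5037922  -0.15547419  0.1264623 ] [ 0.52125758 -0.09887601  0.12825588] [ 0.51211686 -0.12740441  0.12662356] 0.0016823278177097718 0.0003268342796965305 0.0010372864332737373 0.059258840207698546
off 0.09089822988639451 yaw +x -18.33600537739264 bar dir 72.85053100474225
[[-0.962  0.274 -0.   ]
 [ 0.274  0.962 -0.001]
 [-0.    -0.002 -1.   ]] [0.17815862 0.62466022 0.22168569] 0.15 [-1.27891626  0.32167374 -0.07011184  1.45142193  0.02261161  1.37079336
 -0.05692032]
```

The numbers match the given geometry: the offset is 91 mm, the height 127 mm and the bar about 60 mm long. The canister yaw is about -18°. I'll raise the arm, travel round to it and turn the tool by -92°.

```bash
python3 -m crank '[[1,0.2,-0.1,0.2,-0.02],[0.46,0.4,-0.3,0.4,-0.04],[0.46,0.6,-0.45,0.5,-0.06],[0.46,0.8,-0.6,0.5,-0.08],[0.46,0.8,-0.6,0.5,-0.08]]' 5
python3 -m crank '[[0.46,0.2,-0.25,0,-0.025],[0.46,0.4,-0.5,0,-0.05],[0.46,0.6,-0.75,0,-0.075],[0.46,0.75,-1,0,-0.09],[0.46,0.75,-1,0,-0.09]]'
python3 -m crank '[[0.46,0,-0.25,0,-0.025],[0.46,0,-0.5,0,-0.05],[0.46,0,-0.75,0,-0.075],[0.46,0,-1,0,-0.086],[0.46,0,-1,0,-0.086]]'
python3 -m crank '[[0.35,0,-0.25,0,0],[0.35,0,-0.5,0,0],[0.35,0.1,-0.75,0,0],[0.35,0.1,-1,0,0],[0.35,0.1,-1,0,0]]'
python3 - <<'E'
from h import *
s=get_state();print(s['position'],s['tool_rot'],s['joint_positions'],s['ft_force'])
im=get_image('wrist');cv2.imwrite('pics/w1.png',im[:,:,::-1])
c=get_calibration('wrist');print(repr(c))
E
```

```text
time: 0.78
position: [0.3436, 0.5012, 0.3231]
tool_rot: [1.208, 2.897, 0.0]
ft_force: [-0.6, 0.6, 0.1]
grip_width: 0.627
grip_force: 0.0
time: 1.4
position: [0.4914, 0.2994, 0.3226]
tool_rot: [1.969, 2.445, -0.001]
ft_force: [-1.0, 0.4, -0.4]
grip_width: 0.465
grip_force: 0.0
time: 2.02
position: [0.4883, 0.102, 0.323]
tool_rot: [2.547, 1.839, 0.001]
ft_force: [0.8, 0.8, -0.7]
grip_width: 0.46
grip_force: 0.0
time: 2.65
position: [0.5082, -0.0974, 0.3226]
tool_rot: [2.546, 1.839, -0.001]
ft_force: [-0.0, 0.7, -0.2]
grip_width: 0.353
grip_force: 0.0
[ 0.50824574 -0.09739846  0.32257894] [ 2.54584846e+00  1.83912121e+00 -1.12587383e-03] [-0.54816199 -0.01544109  0.68384328  1.63321318  0.01094266  1.52022416
 -0.1845214 ] [-0.03603799  0.67195745 -0.18786103]
{'fovy': 67.741779257013, 'cx': 258.4369535992814, 'cy': 191.76549232770927, 'R': array([[ 9.50630898e-01, -3.10323405e-01,  5.28335406e-04],
       [-2.99386169e-01, -9.16675570e-01,  2.64714603e-01],
       [-8.16628250e-02, -2.51804058e-01, -9.64326656e-01]]), 't': array([-0.51376901,  0.00689476,  0.504278  ])}
```

View pics/w1.png

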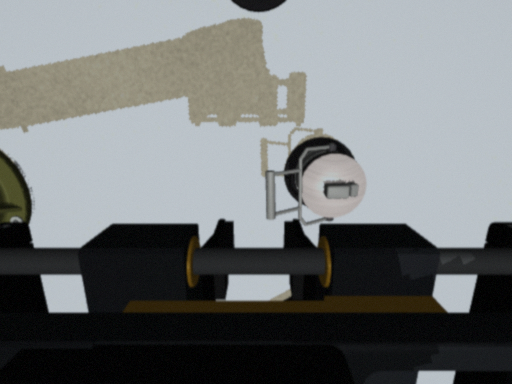

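The wrist view shows the bar from (269,170) to (271,218), nearly vertical in the picture, so the yaw is right. The crossbar wire lies near column 301. I'll refine the target from this.

```bash
python3 - <<'E'
from h import *
from scipy.spatial.transform import Rotation as Ro
c=get_calibration('wrist');s=get_state()
a,b=plane(c,(269,170),.127),plane(c,(271,218.5),.127);m=(a+b)/2;k=plane(c,(301,192),.105)
print(a,b,np.linalg.norm(a-b),m,'dir',np.degrees(np.arctan2(*(a-b)[:2][::-1])),'cross',np.linalg.norm((k-m)[:2]))
ty=Ro.from_rotvec(s['tool_rot']).as_matrix()[:,1];print('tool y',np.degrees(np.arctan2(ty[1],ty[0])))
print('shift units',((m-s['position'])/.2)[:2])
E
```

```text
[ 0.52300967 -0.09645444  0.127     ] [ 0.50579984 -0.15981898  0.127     ] 0.06566005245510666 [ 0.51440475 -0.12813671  0.127     ] dir 74.80499658510095 cross 0.04361279630104414
tool y -18.07849251200282
shift units [ 0.02918601 -0.16916621]
```

```bash
python3 -m crank '[[0.35,0.025,-0.152,0,0],[0.35,0.025,-0.152,-0.25,0],[0.35,0.025,-0.152,-0.5,0],[0.35,0.025,-0.152,-0.65,0],[0.35,0.025,-0.152,-0.65,0]]' 5
python3 - <<'E'
from h import *
s=get_state();print(s['position'])
for n in('side','wrist'):
    cv2.imwrite(f'pics/{n}2.png',get_image(n)[:,:,::-1])
a=cv2.imread('pics/side2.png')[150:310,180:360];b=cv2.imread('pics/wrist2.png')[100:340,160:400]
cv2.imwrite('pics/c2.png',np.hstack([cv2.resize(a,(450,400)),cv2.resize(b,(350,400)) if 0 else cv2.resize(b,(350,350)).copy() if 0 else cv2.resize(b,(350,400))]))
E
```

```text
time: 3.32
position: [0.5122, -0.1217, 0.1902]
tool_rot: [-2.535, -1.849, 0.006]
ft_force: [-0.1, 0.4, 0.6]
grip_width: 0.351
grip_force: 0.0
[ 0.51215472 -0.12167202  0.19016374]
```

View pics/c2.png

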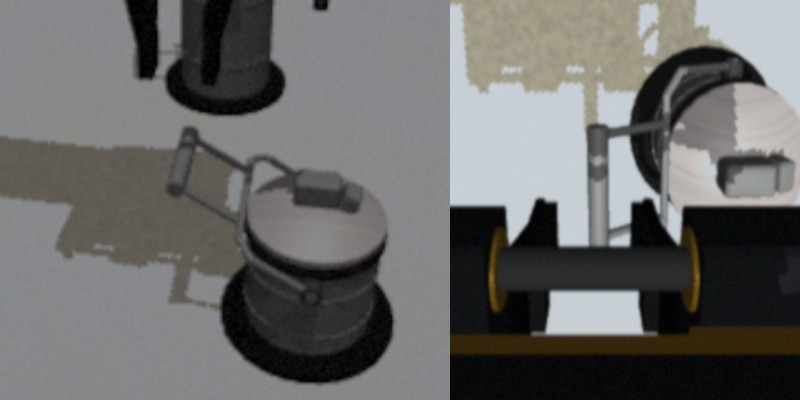

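The bar is centred between the fingers. I'll descend and close lightly.

```bash
python3 -m crank '[[0.35,0.005,-0.02,-0.1,0],[0.35,0.005,-0.02,-0.2,0],[0.35,0.005,-0.02,-0.3,0],[0.35,0.005,-0.02,-0.39,0],[0.35,0.005,-0.02,-0.39,0]]' 5
python3 -m crank '[[0.05,0,0,0,0],[0.05,0,0,0,0],[0.05,0,0,0,0],[0.05,0,0,0,0],[0.05,0,0,0,0]]' 5
```

```text
time: 4.05
position: [0.5141, -0.1287, 0.1142]
tool_rot: [-2.542, -1.846, 0.001]
ft_force: [0.0, -0.2, 0.6]
grip_width: 0.349
grip_force: 0.0
time: 4.68
position: [0.5134, -0.1289, 0.1145]
tool_rot: [-2.541, -1.844, 0.002]
ft_force: [-5.4, 0.9, 3.3]
grip_width: 0.134
grip_force: 5.0
```

```bash
python3 - <<'E'
from h import *
s=get_state();p=s['position'];print(p,s['ft_force'],s['grip_width']*87)
# arc relative to current (bail q from 0.03), units of 0.2 m, yaw -17.5deg
y=np.radians(-17.5);u=np.array([np.cos(y),np.sin(y)])
for q in np.arange(.03,1.46,.1):
    a=q-1.05;a0=.03-1.05;d=105e-3*(np.sin(a)-np.sin(a0));h=105e-3*(np.cos(a)-np.cos(a0));print(round(q,2),(d*u/.2).round(3),round(h/.2,3))
cv2.imwrite('pics/s3.png',cv2.resize(get_image('side')[150:310,180:360,::-1],(540,480)))
E
```

```text
[ 0.51337076 -0.12888638  0.11447426] [-5.39826218  0.92751846  3.31567709] 11.657731812163082
0.03 [ 0. -0.] 0.0
0.13 [ 0.028 -0.009] 0.043
0.23 [ 0.061 -0.019] 0.083
0.33 [ 0.096 -0.03 ] 0.12
0.43 [ 0.136 -0.043] 0.153
0.53 [ 0.178 -0.056] 0.181
0.63 [ 0.222 -0.07 ] 0.205
0.73 [ 0.269 -0.085] 0.224
0.83 [ 0.317 -0.1  ] 0.238
0.93 [ 0.367 -0.116] 0.246
1.03 [ 0.417 -0.131] 0.25
1.13 [ 0.467 -0.147] 0.249
1.23 [ 0.516 -0.163] 0.242
1.33 [ 0.565 -0.178] 0.23
1.43 [ 0.612 -0.193] 0.213
```

View pics/s3.png

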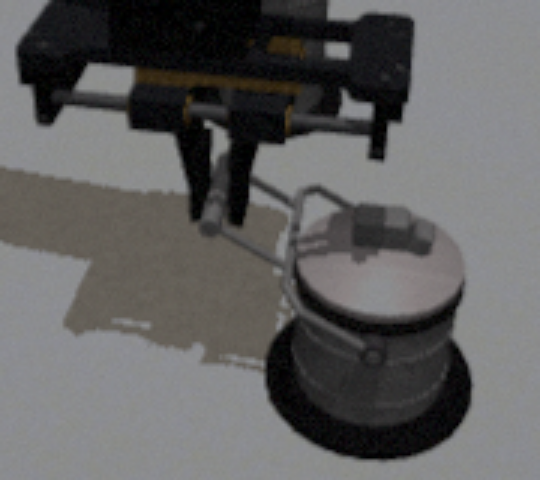

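The bar is gripped at 11.7 mm. Now I'll swing it along the arc.

```bash
python3 -m crank '[[0.05,0.028,-0.009,0.043,0],[0.05,0.061,-0.019,0.083,0],[0.05,0.096,-0.03,0.12,0],[0.05,0.136,-0.043,0.153,0],[0.05,0.136,-0.043,0.153,0]]' 6
```

```text
time: 5.35
position: [0.5411, -0.1376, 0.1461]
tool_rot: [-2.541, -1.844, 0.001]
ft_force: [-6.6, 2.5, 7.6]
grip_width: 0.136
grip_force: 6.0
```

```bash
python3 -m crank '[[0.05,0.04,-0.012,0.034,0],[0.05,0.084,-0.026,0.058,0],[0.05,0.131,-0.041,0.077,0],[0.05,0.179,-0.056,0.091,0],[0.05,0.179,-0.056,0.091,0]]' 6
```

```text
time: 5.98
position: [0.579, -0.1495, 0.1638]
tool_rot: [2.541, 1.844, 0.002]
ft_force: [-0.9, 0.6, 2.8]
grip_width: 0.135
grip_force: 6.0
```

```bash
python3 -m crank '[[0.05,0.05,-0.016,0.008,0],[0.05,0.1,-0.031,0.012,0],[0.05,0.15,-0.047,0.011,0],[0.05,0.2,-0.063,0.004,0],[0.05,0.2,-0.063,0.004,0]]' 6
```

```text
time: 6.6
position: [0.6186, -0.1621, 0.1639]
tool_rot: [2.541, 1.844, 0.0]
ft_force: [1.1, 0.8, 0.5]
grip_width: 0.134
grip_force: 6.0
```

```bash
python3 -m crank '[[0.05,0.03,-0.009,-0.008,0],[0.05,0.06,-0.019,-0.017,0],[0.05,0.082,-0.025,-0.023,0],[0.05,0.082,-0.025,-0.023,0],[0.05,0.082,-0.025,-0.023,0]]' 6
```

```text
time: 7.22
position: [0.6337, -0.1668, 0.1593]
tool_rot: [2.543, 1.845, -0.0]
ft_force: [1.4, 1.7, -1.9]
grip_width: 0.132
grip_force: 6.0
```

```bash
python3 -m crank '[[0.3,0,0,0,0],[0.3,0,0,0,0],[0.3,0,0,0,0],[0.3,0,0,0,0],[0.3,0,0,0,0]]'; python3 -m crank '[[0.3,0,0,0.1,0],[0.3,0,0,0.3,0],[0.3,0,0,0.55,0],[0.3,0,0,0.8,0],[0.3,0,0,0.8,0]]'; python3 - <<'E'
from h import *
s=get_image('side')[:,:,::-1];a=get_image('scene')[:,:,::-1]
cv2.imwrite('pics/s4.png',np.hstack([cv2.resize(s[90:310,200:360],(400,550)),cv2.resize(a[100:320,180:340],(400,550))]))
print(get_state()['ft_force'])
E
```

```text
time: 7.85
position: [0.6337, -0.1667, 0.1596]
tool_rot: [2.543, 1.845, 0.0]
ft_force: [-0.9, 0.6, -0.2]
grip_width: 0.296
grip_force: 0.0
time: 8.48
position: [0.6355, -0.1682, 0.3263]
tool_rot: [2.537, 1.84, 0.01]
ft_force: [0.1, -1.0, -0.2]
grip_width: 0.305
grip_force: 0.0
[-0.04120088  0.11262119 -0.55502097]
```

View pics/s4.png

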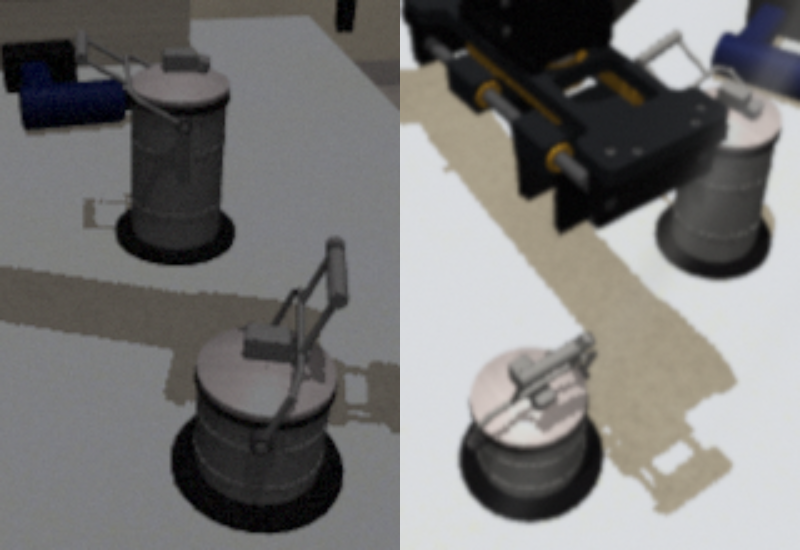

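The picture shows the squat bail leaning to +x with its bar at about side (335,199) and scene (250,241). The tall bail still lies open. I'll check the angle.

```bash
python3 - <<'E'
from h import *
M,e=tri(get_calibration('scene'),(249.5,240.8),get_calibration('side'),(334.8,198.8));v=M[:2]-[.5984,-.156]
y=np.radians(-17.5);x=v@[np.cos(y),np.sin(y)];print(M,e,x,np.arctan2(x,M[2]-.075)+1.05)
E
```

```text
[ 0.63889828 -0.14851726  0.16317781] 0.006562370435746281 0.036373792292602146 1.4412399010471115
```

The bar is at its stop: the offset is 36 mm and the bail angle about 1.4. The gripper is clear.

```bash
python3 -c "from bench import *; print(close_job())"
```

```text
the job is handed in; nothing more can be done
None
```

The squat canister's bail is swung over dead centre and measures at its stop (about 1.4 rad), it is released with the gripper clear, the tall canister's bail was left lying open, and the job was handed in at about 9 s.

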